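Put the espresso tools back in the organiser

ROBOT

A 6-joint arm with a two-finger parallel gripper is mounted at the origin on a cart in front of the work surface, level with it; the furniture and walls round the work are solid. World frame = base frame: x ahead of the robot, y to its left, z up, the work surface at z = 0. Lengths are in m, angles in rad, forces in N, time in s.
With the tool pointing down it reaches from about 0.275 to 0.775 m from the base axis. Payload 14.6 kg.
Tool frame: the origin (TCP) lies at the very end of the fingers, on their centre line; the grasp point (between the pads) lies 19 mm behind it (manip.grasp_offset is the z of the grasp point in the tool frame, in m); z points along the fingers, y is the line along which they close (so a half turn about z gives the same grasp; the last joint's range is limited). The gripper opens to 85 mm and grips with 20 to 120 N. Pads are 22 mm wide; open, the fingers measure 114 mm over their backs; the gripper's body (76 mm by 85 mm) begins 54 mm behind the grasp point. The pads swing forward as they close: fully open they stand 13 mm farther back than shut.
Start: joints at [-1.453, 0.263, -0.048, 1.259, 0, 1.415], TCP at [0.141, -0.506, 0.231] pointing down, gripper open.
Joint ranges: [-2.65, 2.65], [-0.89, 1.7], [-1.18, 1.37], [-2.13, 2.11], [-1.35, 1.29], [-3.14, 3.14]. Speed limits (rad/s): [1.89, 1.89, 2.57, 2.79, 3.14, 3.14].

INTERFACE

Orientations are given as a rotation vector (axis times angle).
In Python, from bench import manip gives the robot as it stands.
- The arm moves only by the tool send_rows, never from a script. Its argument "motion" is a list of rows, each a list of 7 numbers: the opening, from -1 (shut) to 1 (fully open), then the shift along the world's x, y, z each as a share of 20 mm, from -1 to 1, then the turn, a rotation vector about the world's x, y, z each as a share of pi/2 rad, from -1 to 1. In form: [[jaw, tx, ty, tz, wx, wy, wz], ...]. A call has 1 to 8 rows; each row shifts and turns the commanded pose from where the row before left it; what a row does not reach is not made up. A row lasts 1/12 s, in which the tool goes at most 41.7 mm and 7.16 degrees, less where a joint would pass 70% of its speed; a pose out of reach is approached as far as the arm can. A call with a number of a shift or a turn outside -1 to 1 is refused whole. A call with a gripper value outside its range is refused whole. The fingers move at their own pace and stop on an object; "newtons" is the grip in N (left out, the last holds). Time passes only in rows, so rows that do not move let the fingers close. It gives the time, the measured TCP pose, the force, the opening and the grip force at its end, in the units of the state.
- manip.get_obs(): the state, without advancing time (a new reading comes with each control period).
- manip.get_image(name): name is "side" or "top"; returns a dict with "image" (480x640x3 uint8, blue, green, red), "fov_y" (degrees; the focal length in pixels is half the picture's height over the tangent of half this angle, whatever the lens; pixels are square), "cx", "cy" (the principal point, pixels), "position" and "orientation" of the camera in the world. Camera axes: x right, y down, z forward; pixel columns grow to the right and rows downward; lengths in m; the calibration is good to about 2 mm. A picture is of the moment at which its call begins. There is no depth.
- manip.close_job(): hands the job in; it is judged then, once.
The state is a dict: "time": time; "joints": joint angles; "qd": joint speeds; "effort": joint torques, N m; "position": TCP position; "tool_rot": TCP orientation; "force": force on the tool from outside, world axes, zero at the start; "wrist_torque": the same for the moment, N m; "grip_width": opening from 0.0 (shut) to 1.0 (fully open); "gripper_force": force on a finger pad.
Only numpy, scipy, OpenCV 4.12 (cv2) and the standard library are available. Lean on these libraries where they do the work, as an engineer would, in place of code of your own. Each camera call takes 0.05 s, during which the arm holds its last target. There are 200 camera calls.

TASK

Put the four scattered espresso tools away in the wooden organiser, each upright and fully home in the insert made for it: the big steel tamper in the wide round well, the bean tube in the narrow round well, the dosing ring over the post, and the brush on its bristles in the oblong slot. The small plastic tamper from the old machine and the dropper bottle do not belong there: leave them standing where they are.

Things in the scene. Friction and masses are not known exactly. Their poses are not given: they have to be found in the camera images.
- tamper: The big tamper: steel foot disc 54 mm across, slim neck, dark wooden round knob; 88 mm tall, about 0.28 kg, stands upright. The knob is 36 mm across from 58 to 78 mm height (narrower above and below): grip it there. Origin: centre of the underside, z up along its axis.
- bean_tube: Bean tube: closed bright metal tube with a flat black cap, 32 mm across, 105 mm tall, about 0.09 kg, stands upright; can be gripped at any height. Origin: centre of the underside, z up.
- dosing_ring: Dosing ring: plain steel collar, open at both ends, 60 mm outside, 48 mm inside, 34 mm tall, about 0.08 kg, standing on its edge face with the hole vertical; grip it across the outside. Origin: centre of the underside, z up.
- brush: Grinder brush standing on its black bristles (stiff, they do not give): 22 mm thick (its x) and 52 mm wide (its y) up to 48 mm height, above that a wooden handle 16 mm thick (x) and 34 mm wide (y) up to 86 mm; about 0.07 kg. Grip the handle across its thickness at 55 to 80 mm height. Origin: centre of the underside, z up.
- insert_wide: Insert block 80 x 80 x 32 mm with one wide round well in its middle, 68 mm across and 22 mm deep (its floor 10 mm over the origin), for the big tamper's foot. Origin: centre of the underside, 8 mm over the worktop; z up, x towards the window behind the worktop. Four such light wooden blocks, turned alike, sit fixed 2 by 2 in a dark tray, 82 mm between centres, in any order.
- insert_narrow: Insert block 80 x 80 x 32 mm with one narrow round well in its middle, 46 mm across and 22 mm deep (its floor 10 mm over the origin), for the bean tube. Origin, axes and mounting as for insert_wide.
- insert_slot: Insert block 80 x 80 x 32 mm with one oblong slot in its middle, 36 mm (x) by 66 mm (y) and 22 mm deep (its floor 10 mm over the origin), for the brush. Origin, axes and mounting as for insert_wide.
- insert_post: Insert block 80 x 80 x 32 mm with a dark round post on its flat top, 32 mm across and 26 mm tall with a tapered tip (tip 58 mm over the origin); the dosing ring goes over the post and rests on the block's top, 32 mm over the origin. Origin, axes and mounting as for insert_wide.
- old_tamper: Look-alike: small white plastic tamper, foot 40 mm across, 57 mm tall, loose and light (50 g). Stays where it stands. Origin: centre of the underside, z up.
- dropper: Look-alike: brown glass dropper bottle with a paper label and a black rubber bulb, 33 mm across, 102 mm tall, loose (70 g). Stays where it stands. Origin: centre of the underside, z up.
Not all that is in view belongs to the job. What is shaped like the bean_tube but blue or purple is not meant.

How it is judged:
At the end, for the whole second after the job is handed in: Each tool is in its own insert: within 12 mm of its centre, down on the well floor (ring: on the block, round the post) within 4 mm, upright within 0.12 rad, at rest; the small tamper and the dropper bottle are upright within 20 mm of their start (horizontal distance between tamper and insert_wide below 0.012 m and z of tamper in the frame of insert_wide between 0.006 and 0.014 m and angle between each of tamper, bean_tube, dosing_ring, brush, old_tamper, dropper's own z axis and vertical below 0.12 rad and linear speed of each of tamper, bean_tube, dosing_ring, brush below 0.02 m/s and angular speed of each of tamper, bean_tube, dosing_ring, brush below 0.3 rad/s and horizontal distance between bean_tube and insert_narrow below 0.012 m and z of bean_tube in the frame of insert_narrow between 0.006 and 0.014 m and horizontal distance between dosing_ring and insert_post below 0.012 m and z of dosing_ring in the frame of insert_post between 0.028 and 0.036 m and horizontal distance between brush and insert_slot below 0.012 m and z of brush in the frame of insert_slot between 0.006 and 0.014 m and distance of each of old_tamper, dropper from where it was at the start of the episode below 0.02 m); the robot touches nothing.
It fails at once if the small plastic tamper is moved more than 20 mm or tipped (distance of old_tamper from where it was at the start of the episode above 0.02 m or angle between old_tamper's own z axis and vertical above 0.3 rad).
It fails at once if the dropper bottle is moved more than 20 mm or tipped (distance of dropper from where it was at the start of the episode above 0.02 m or angle between dropper's own z axis and vertical above 0.3 rad).
It also fails if it takes over 96 s, if anything falls off the work surface, if the arm or the gripper's body presses on something with over 40 N, if the wrist force passes 120 N, or if a joint passes its speed limit or range.

## Working session

There is one attempt and no reset: what is moved stays moved. The work goes in short steps, Python scripts to look and compute and a tool call to move; the robot and the scene stay as the last step left them, time stands still between calls to the robot, and variables do not carry over. Pictures are saved under pics/ and viewed, at most 14 in all, crops included, and the job is handed in when it is done.

Besides the shell and the picture viewer there is one more tool, called after "Emit:" by a JSON object that holds its "op" and its "data", one argument or row to a line. send_rows: Moves the arm, as the interface text tells. Its arguments: {"type":"object","properties":{"motion":{"type":"array","items":{"type":"array","items":{"type":"number"}}},"newtons":{"type":"number"}},"required":["motion"]}

```bash
mkdir -p pics; ls; cat > h.py <<'E'
import numpy as np, cv2
from scipy.spatial.transform import Rotation as R
from bench import manip
def cam(n):
    d=manip.get_image(n); d['f']=240/np.tan(np.radians(d['fov_y'])/2)
    o=np.array(d['orientation'],float)
    d['R']=o if o.shape==(3,3) else R.from_rotvec(o).as_matrix() if o.size==3 else R.from_quat(o).as_matrix()
    return d
def ray(d,u,v,z):
    r=d['R']@np.array([(u-d['cx'])/d['f'],(v-d['cy'])/d['f'],1]); p=np.array(d['position'])
    return p+r*(z-p[2])/r[2]
def proj(d,P):
    c=d['R'].T@(np.array(P)-d['position']); return c[:2]/c[2]*d['f']+[d['cx'],d['cy']]
E
python3 - <<'E'
from h import *
for n in ("top","side"):
    d=cam(n); cv2.imwrite(f"pics/{n}0.png",d['image']); print(n,{k:d[k] for k in d if k!='image'})
print(manip.get_obs(), manip.grasp_offset)
E
```

```text
pics
top {'fov_y': 45.59926712843057, 'cx': 317.30460229950614, 'cy': 241.981361045377, 'position': array([0.27437356, 0.17024207, 1.41379748]), 'orientation': array([-1.65028406,  2.48080885, -0.31946737]), 'f': np.float64(570.9476601921835), 'R': array([[-0.38613196, -0.89164329,  0.23637758],
       [-0.9224394 ,  0.37400638, -0.09604572],
       [-0.0027682 , -0.25513032, -0.96690271]])}
side {'fov_y': 49.855362076350445, 'cx': 317.29048594605206, 'cy': 248.59782602292586, 'position': array([0.27672695, 1.13278685, 0.77654504]), 'orientation': array([-0.43335974,  2.60122469, -1.414644  ]), 'f': np.float64(516.3823371815681), 'R': array([[-0.94720559, -0.18016358,  0.26522189],
       [-0.32054856,  0.51383791, -0.79575073],
       [ 0.00708424, -0.83875603, -0.54446132]])}
{'time': 0.1, 'joints': array([-1.45330755e+00,  2.63512632e-01, -4.88279769e-02,  1.25940436e+00,
        2.74237009e-05,  1.41550174e+00]), 'qd': array([ 7.36126040e-07, -7.56870579e-05,  1.16891522e-03, -1.35493838e-03,
       -2.55149817e-04, -2.23655234e-04]), 'effort': array([ 2.12374180e-03, -6.38576031e+01,  3.85061538e+01,  9.92071145e-03,
       -9.28944883e-05,  7.64574963e-06]), 'position': array([ 0.14142058, -0.50536165,  0.23087042]), 'tool_rot': array([-3.11147774e+00, -4.27030921e-01, -7.12137321e-05]), 'force': array([-0.42076011,  0.39631306, -0.51121354]), 'wrist_torque': array([ 0.02533997,  0.00805839, -0.05717542]), 'gripper_force': 0.0, 'grip_width': 0.9995918664946474} -0.0187
```

View pics/top0.png

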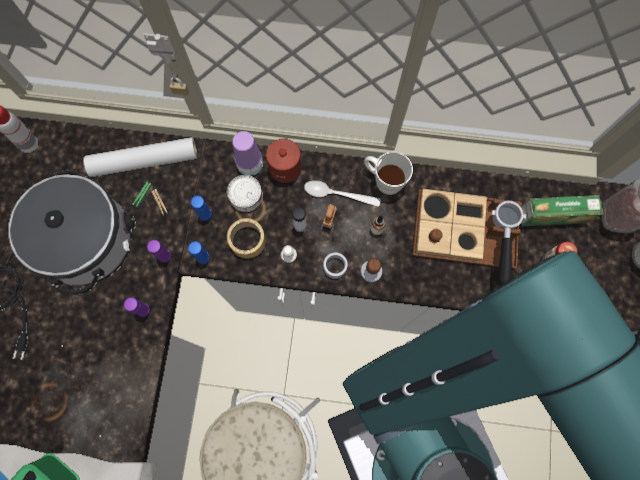

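View pics/side0.png

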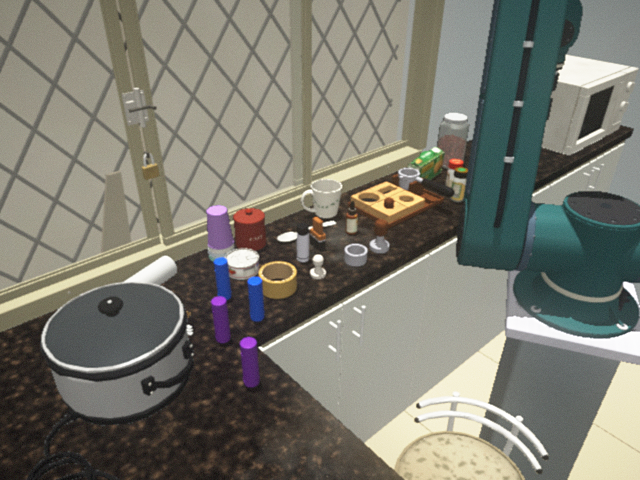

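The top view shows these objects:
- Bean tube about (299,218), dark cap
- Brush (329,217)
- Dropper (378,225)
- Old white tamper (289,254)
- Steel ring (335,265)
- Big tamper (372,270)
- Organiser wells: wide (437,206), slot (468,211), post (435,236), narrow (467,241)

The look-alikes are the blue and purple tubes, the gold ring at (246,238) and the small white tamper. I'll confirm in one enlarged crop.

```bash
python3 - <<'E'
import cv2,numpy as np
t=cv2.imread('pics/top0.png')[180:290,265:525]; s=cv2.imread('pics/side0.png')[170:290,265:465]
t=cv2.resize(t,None,fx=3,fy=3,interpolation=cv2.INTER_CUBIC)
s=cv2.resize(s,None,fx=3.9,fy=3.9,interpolation=cv2.INTER_CUBIC)
cv2.imwrite('pics/ct.png',t);cv2.imwrite('pics/cs.png',s);print(t.shape,s.shape)
E
```

```text
(330, 780, 3) (468, 780, 3)
```

View pics/ct.png

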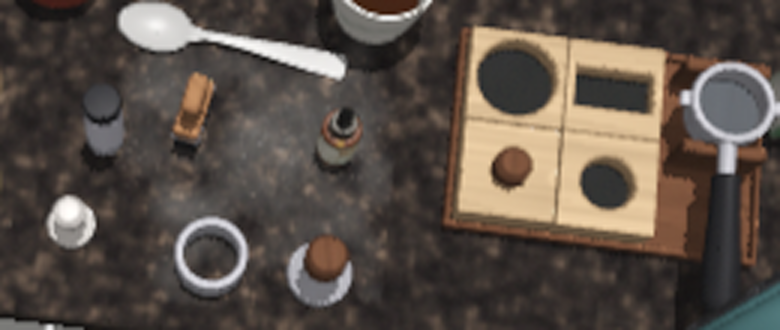

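View pics/cs.png

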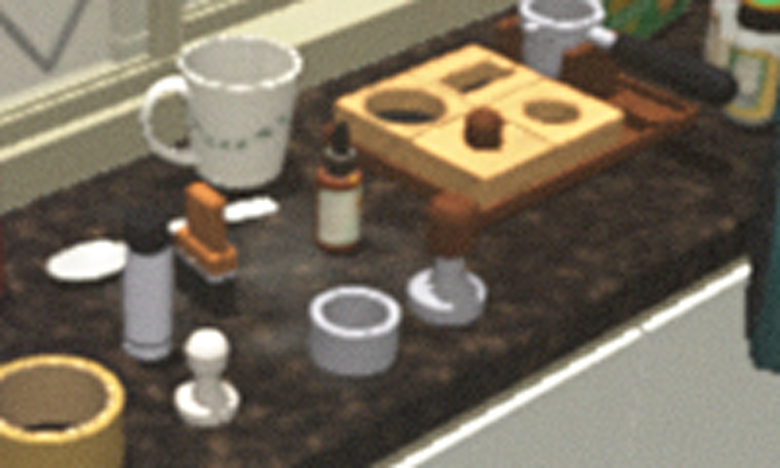

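The crops confirm the targets. The closed silver tube with the black cap is the bean tube, the steel ring is the dosing ring, and the tamper with the wooden knob and steel foot is the big one. Next I'll measure with masks.

```bash
cat > m.py <<'E'
from h import *
T=cam('top');S=cam('side')
def blobs(d,lo,hi,box,amin=15):
    x0,y0,x1,y1=box; m=cv2.inRange(cv2.cvtColor(d['image'],cv2.COLOR_BGR2HSV),lo,hi); z=np.zeros_like(m); z[y0:y1,x0:x1]=m[y0:y1,x0:x1]
    c,_=cv2.findContours(z,cv2.RETR_EXTERNAL,cv2.CHAIN_APPROX_NONE)
    return sorted([k for k in c if cv2.contourArea(k)>amin],key=cv2.contourArea,reverse=True)
def cen(c): m=cv2.moments(c); return m['m10']/m['m00'],m['m01']/m['m00']
def show(nm,d,cs,z):
    for c in cs[:3]:
        u=cen(c); r=cv2.minAreaRect(c); print(nm,'c',np.round(u,1),'rect',np.round(r[0],1),np.round(r[1],1),round(r[2]),'A',cv2.contourArea(c),'->',np.round(ray(d,*r[0],z),4))
E
python3 - <<'E'
from m import *
w=blobs(T,(12,50,120),(28,190,255),(405,180,500,270))
for c in w[:2]:
    P=np.array([ray(T,*p,0.04)[:2] for p in cv2.convexHull(c)[:,0]]).astype(np.float32)
    r=cv2.minAreaRect(P*1000); print('blocks',cv2.contourArea(c),r)
w=np.float32
show('knobT',T,blobs(T,(3,80,40),(16,255,200),(358,250,388,290)),.068)
show('footT',T,blobs(T,(100,5,100),(179,60,255),(355,250,392,290)),.005)
show('ringT',T,blobs(T,(100,5,100),(179,60,255),(318,245,352,285)),.034)
show('tubeT',T,blobs(T,(100,5,90),(179,60,255),(285,205,310,240)),.05)
show('brushT',T,blobs(T,(5,100,90),(18,255,255),(320,195,342,232)),.086)
show('brushS',S,blobs(S,(5,100,90),(18,255,255),(305,212,330,245)),.06)
show('knobS',S,blobs(S,(3,80,40),(16,255,200),(372,215,392,240)),.068)
cv2.imwrite('pics/br.png',cv2.resize(np.hstack([T['image'][195:240,285:345],S['image'][210:255,290:350]]),None,fx=6.5,fy=6.5,interpolation=cv2.INTER_NEAREST))
E
```

```text
blocks 4020.5 ((525.4730834960938, -296.67877197265625), (165.97601318359375, 165.36045837402344), 59.29609680175781)
knobT c [373.4 265.4] rect [373.  265.5] [13.4 14.8] 45 A 155.5 -> [ 0.4973 -0.0646  0.068 ]
footT c [369.9 273.9] rect [370.6 272.1] [21.4 17.6] 23 A 165.0 -> [ 0.4946 -0.0631  0.005 ]
ringT c [334.9 264.1] rect [335. 264.] [24. 24.] 45 A 452.0 -> [0.5428 0.0146 0.034 ]
tubeT c [299.7 225.1] rect [299.9 224.6] [11.3 12.2] 81 A 87.0 -> [0.6658 0.0574 0.05  ]
brushT c [329.2 215.1] rect [329.3 214.9] [ 8.8 21.3] 16 A 154.5 -> [ 0.6506 -0.015   0.086 ]
brushS c [317.5 228.5] rect [317.5 227.5] [23. 15.] 90 A 209.5 -> [ 0.659  -0.0145  0.06  ]
knobS c [381.4 224.4] rect [381.5 226.5] [23. 19.] 90 A 310.0 -> [ 0.4933 -0.0641  0.068 ]
```

View pics/br.png

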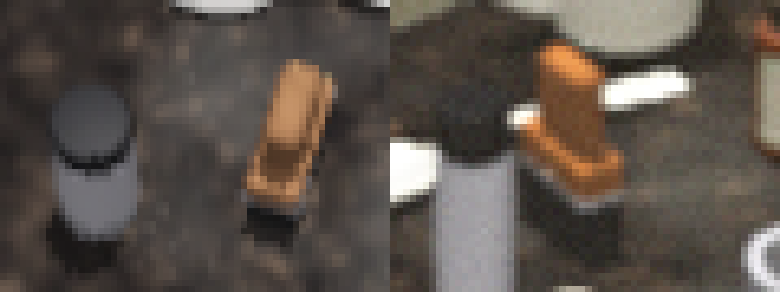

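```bash
python3 - <<'E'
from m import *
def tri(a,b):
    A=[];B=[]
    for d,(u,v) in ((T,a),(S,b)):
        r=d['R']@np.array([(u-d['cx'])/d['f'],(v-d['cy'])/d['f'],1]);r/=np.linalg.norm(r);M=np.eye(3)-np.outer(r,r);A.append(M);B.append(M@d['position'])
    return np.linalg.lstsq(np.vstack(A),np.hstack(B),rcond=None)[0]
k=lambda x,y:(285+x/6.5,195+y/6.5); s=lambda x,y:(290+(x-390)/6.5,210+y/6.5)
ct=lambda x,y:(265+x/3,180+y/3); cs=lambda x,y:(265+x/3.9,170+y/3.9)
pr=lambda n,p:print(n,np.round(p,4))
pr('brush top T',ray(T,*k(289,105),.086)); pr('brush top S',ray(S,*s(573,63),.086)); pr('tri',tri(k(289,105),s(573,63)))
a,b=ray(T,*k(288,62),.086),ray(T,*k(263,146),.086); pr('brush y edge',(np.linalg.norm(a-b),np.degrees(np.arctan2(*(a-b)[1::-1]))))
a,b=ray(T,*k(246,192),.048),ray(T,*k(296,205),.048); pr('ledge short edge',(np.linalg.norm(a-b),np.degrees(np.arctan2(*(a-b)[1::-1]))))
a,b=ray(S,*s(525,148),.048),ray(S,*s(590,195),.048); pr('S ledge long',(np.linalg.norm(a-b),np.degrees(np.arctan2(*(a-b)[1::-1]))))
pr('tube T',ray(T,*k(92,118),.105)); pr('tube S base',ray(S,*cs(148,343),.0)); pr('tube S top',ray(S,*cs(147,222),.105))
pr('centre T',ray(T,*ct(565,130),.04)); pr('centre S',ray(S,*cs(487,119),.04))
pr('knobtri',tri((373.3,265.4),(381.4,226)))
pr('foot S',ray(S,*cs(447,295),.006))
pr('ring S',ray(S,*cs(354,315),.034)); 
for n,p in (('wide',(516,77)),('slot',(613,89)),('narrow',(608,183))): pr(n,ray(T,*ct(*p),.04))
for n,p in (('wide',(405,106)),('slot',(479,75)),('narrow',(551,111))): pr(n+'S',ray(S,*cs(*p),.04))
pr('postT',ray(T,*ct(515,160),.066))
pr('dropper',ray(T,*ct(345,115),.1));pr('old',ray(T,*ct(68,205),.055)); pr('dropperS',ray(S,*cs(338,240),0));pr('oldS',ray(S,*cs(207,402),0))
pr('pf',ray(T,*ct(735,102),.07)); pr('cup',ray(T,*ct(385,5),.09));pr('cupS',ray(S,*cs(238,60),.09))
C=np.array([.5255,-.2967])
for ang in (-30.7,):
    x=np.array([np.cos(np.radians(ang)),np.sin(np.radians(ang))]);y=np.array([-x[1],x[0]])
    for n,i,j in (('wide',1,1),('slot',1,-1),('post',-1,1),('narrow',-1,-1)): pr('grid '+n,C+.041*(i*x+j*y))
E
```

```text
brush top T [ 0.6593 -0.019   0.086 ]
brush top S [ 0.6567 -0.0124  0.086 ]
tri [ 0.6598 -0.0197  0.0817]
brush y edge [ 3.44000e-02 -3.87919e+01]
ledge short edge [1.98000e-02 5.20645e+01]
S ledge long [  0.0456 -35.0185]
tube T [0.6773 0.0528 0.105 ]
tube S base [0.6766 0.0543 0.    ]
tube S top [0.6716 0.0674 0.105 ]
centre T [ 0.5229 -0.2996  0.04  ]
centre S [ 0.5123 -0.2737  0.04  ]
knobtri [ 0.4955 -0.0653  0.0689]
foot S [ 0.494  -0.0648  0.006 ]
ring S [0.5397 0.024  0.034 ]
wide [ 0.5807 -0.2821  0.04  ]
slot [ 0.5396 -0.3527  0.04  ]
narrow [ 0.4679 -0.3121  0.04  ]
wideS [ 0.5785 -0.2738  0.04  ]
slotS [ 0.5347 -0.3477  0.04  ]
narrowS [ 0.4673 -0.3041  0.04  ]
postT [ 0.511  -0.2417  0.066 ]
dropper [ 0.5915 -0.122   0.1   ]
old [0.6198 0.1086 0.055 ]
dropperS [ 0.5898 -0.1217  0.    ]
oldS [0.616  0.1068 0.    ]
pf [ 0.485  -0.4286  0.07  ]
cup [ 0.6674 -0.1935  0.09  ]
cupS [ 0.6984 -0.2104  0.09  ]
grid wide [ 0.5817 -0.2824]
grid slot [ 0.5398 -0.3529]
grid post [ 0.5112 -0.2405]
grid narrow [ 0.4693 -0.311 ]
```

Measurements agree between the views and with the given sizes:

| Item | x (m) | y (m) | Note |
|---|---|---|---|
| Tamper | .4955 | -.0645 | |
| Ring | .542 | .016 | |
| Tube | .677 | .054 | |
| Brush | .659 | -.019 | thin axis at 51.5° |
| Wide well | .581 | -.282 | |
| Slot | .540 | -.353 | block axes at -30.7° |
| Post | .511 | -.241 | |
| Narrow well | .469 | -.311 | |

I'll do the ring first.

Emit:
{"op": "send_rows", "data": {
  "motion": [
    [1,0.77,1,0,0,0,0.038],
    [1,0.77,1,0,0,0,0.038],
    [1,0.77,1,0,0,0,0.038],
    [1,0.77,1,0,0,0,0.038],
    [1,0.77,1,0,0,0,0.038],
    [1,0.77,1,0,0,0,0.038],
    [1,0.77,1,0,0,0,0.038],
    [1,0.77,1,0,0,0,0.038]
  ],
  "newtons": 40
}}

```text
time: 0.97
position: [0.2651, -0.3445, 0.2313]
tool_rot: [2.921, 1.155, 0.0]
force: [0.8, -0.6, -0.0]
grip_width: 0.998
gripper_force: 0.0
```

Emit:
{"op": "send_rows", "data": {
  "motion": [
    [1,0.77,1,0,0,0,0.038],
    [1,0.77,1,0,0,0,0.038],
    [1,0.77,1,0,0,0,0.038],
    [1,0.77,1,0,0,0,0.038],
    [1,0.77,1,0,0,0,0.038],
    [1,0.77,1,0,0,0,0.038],
    [1,0.77,1,0,0,0,0.038],
    [1,0.77,1,0,0,0,0.038]
  ]
}}

```text
time: 1.63
position: [0.3884, -0.1845, 0.2314]
tool_rot: [2.565, 1.813, 0.0]
force: [0.8, -1.1, 0.3]
grip_width: 0.998
gripper_force: 0.0
```

Emit:
{"op": "send_rows", "data": {
  "motion": [
    [1,0.77,1,0,0,0,0.038],
    [1,0.77,1,0,0,0,0.038],
    [1,0.77,1,0,0,0,0.038],
    [1,0.77,1,0,0,0,0.038],
    [1,0.77,1,0,0,0,0.038],
    [1,0.77,1,0,0,0,0.038],
    [1,0.77,1,0,0,0,0.038],
    [1,0.77,1,0,0,0,0.038]
  ]
}}

```text
time: 2.3
position: [0.5116, -0.0244, 0.2313]
tool_rot: [2.063, 2.369, -0.0]
force: [0.4, -0.3, 0.9]
grip_width: 1.002
gripper_force: 0.0
```

Emit:
{"op": "send_rows", "data": {
  "motion": [
    [1,0.77,1,0,0,0,0.036],
    [1,0.77,1,0,0,0,0.035],
    [1,0,0,-1,0,0,0],
    [1,0,0,-1,0,0,0],
    [1,0,0,-1,0,0,0],
    [1,0,0,-1,0,0,0],
    [1,0,0,-1,0,0,0],
    [1,0,0,-1,0,0,0]
  ]
}}

```text
time: 2.97
position: [0.5417, 0.0145, 0.1104]
tool_rot: [1.932, 2.477, 0.0]
force: [-0.1, -0.3, 0.6]
grip_width: 0.998
gripper_force: 0.0
```

```bash
python3 - <<'E'
from m import *
t=T['image'][180:290,290:420]; s=S['image'][170:290,290:420]
cv2.imwrite('pics/a.png',np.hstack([cv2.resize(t,(390,360)),cv2.resize(s,(390,360))]))
E
```

```text
(no output)
```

View pics/a.png

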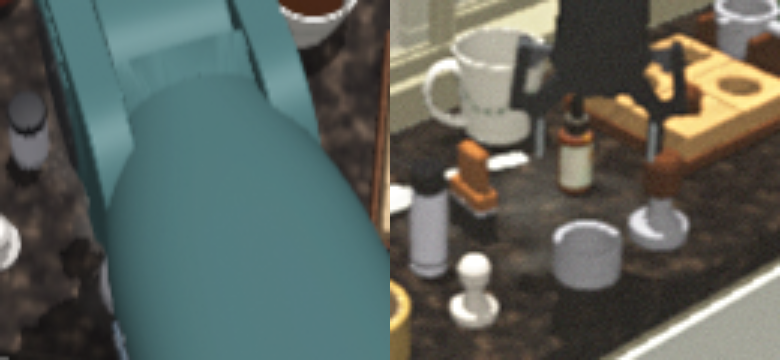

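The side view shows the fingers clear and straddling the ring, which is at about (585,250) in the crop. The arm hides the top view.

Emit:
{"op": "send_rows", "data": {
  "motion": [
    [1,0,0.05,-1,0,0,0],
    [1,0,0,-1,0,0,0],
    [1,0,0,-1,0,0,0],
    [1,0,0,-1,0,0,0],
    [1,0,0,-0.8,0,0,0],
    [1,0,0,-0.4,0,0,0],
    [1,0,0,0,0,0,0]
  ]
}}

```text
time: 3.65
position: [0.5415, 0.0154, 0.0068]
tool_rot: [-1.931, -2.476, 0.001]
force: [-1.1, -0.9, 0.7]
grip_width: 1.0
gripper_force: 0.0
```

Emit:
{"op": "send_rows", "data": {
  "motion": [
    [-1,0,0,0,0,0,0],
    [-1,0,0,0,0,0,0],
    [-1,0,0,0,0,0,0],
    [-1,0,0,0,0,0,0],
    [-1,0,0,0,0,0,0],
    [-1,0,0,0,0,0,0]
  ]
}}

```text
time: 4.15
position: [0.5427, 0.0153, 0.009]
tool_rot: [1.931, 2.476, 0.002]
force: [-2.9, 0.7, 10.7]
grip_width: 0.693
gripper_force: 40.8
```

Emit:
{"op": "send_rows", "data": {
  "motion": [
    [-1,0,0,0.5,0,0,0],
    [-1,0,0,1,0,0,0],
    [-1,0,0,1,0,0,0],
    [-1,0,0,1,0,0,0],
    [-1,0,0,1,0,0,0],
    [-1,0,0,1,0,0,0],
    [-1,0,0,1,0,0,0],
    [-1,-0.12,-1,0,0,0,0]
  ]
}}

```text
time: 4.82
position: [0.5412, -0.0031, 0.1421]
tool_rot: [1.926, 2.476, 0.006]
force: [1.4, -1.2, -0.9]
grip_width: 0.695
gripper_force: 43.4
```

Emit:
{"op": "send_rows", "data": {
  "motion": [
    [-1,-0.12,-1,0,0,0,0],
    [-1,-0.12,-1,0,0,0,0],
    [-1,-0.12,-1,0,0,0,0],
    [-1,-0.12,-1,0,0,0,0],
    [-1,-0.12,-1,0,0,0,0],
    [-1,-0.12,-1,0,0,0,0],
    [-1,-0.12,-1,0,0,0,0],
    [-1,-0.12,-1,0,0,0,0]
  ]
}}

```text
time: 5.48
position: [0.5201, -0.1656, 0.1387]
tool_rot: [1.931, 2.476, 0.0]
force: [0.5, 0.5, -0.7]
grip_width: 0.688
gripper_force: 43.4
```

Emit:
{"op": "send_rows", "data": {
  "motion": [
    [-1,-0.12,-1,0,0,0,0],
    [-1,-0.12,-1,0,0,0,0],
    [-1,-0.12,-1,0,0,0,0],
    [-1,-0.1,-0.8,0,0,0,0],
    [-1,0,0,-0.5,0,0,0],
    [-1,0,0,0,0,0,0]
  ]
}}

```text
time: 5.98
position: [0.5105, -0.2408, 0.1268]
tool_rot: [-1.933, -2.475, -0.0]
force: [-0.6, 0.6, -0.3]
grip_width: 0.691
gripper_force: 43.4
```

```bash
python3 - <<'E'
from m import *
print(manip.get_obs()['position'],manip.get_obs()['grip_width'])
t=T['image'][180:290,390:520]; s=S['image'][130:250,310:440]
cv2.imwrite('pics/b.png',np.hstack([cv2.resize(t,(390,360)),cv2.resize(s,(390,360))]))
E
```

```text
[ 0.5107887  -0.23986091  0.12753569] 0.6906121532311923
```

View pics/b.png

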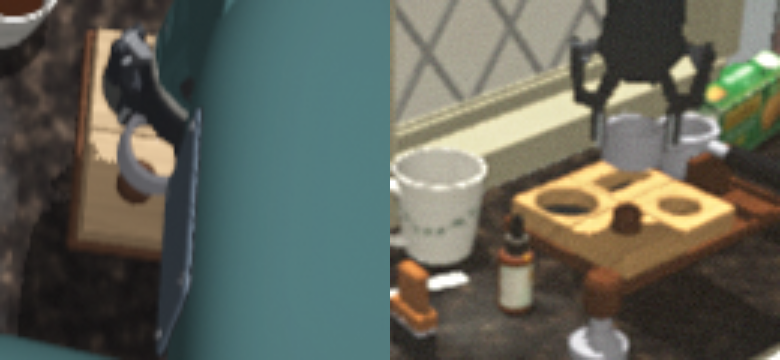

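The ring is held level above the post, which is at (627,215) in the crop. Now lowering.

Emit:
{"op": "send_rows", "data": {
  "motion": [
    [-1,0,0,-0.8,0,0,0],
    [-1,0,0,-0.8,0,0,0],
    [-1,0,0,-0.7,0,0,0],
    [-1,0,0,-0.6,0,0,0],
    [-1,0,0,-0.5,0,0,0],
    [-1,0,0,-0.3,0,0,0],
    [-1,0,0,0,0,0,0]
  ]
}}

```text
time: 6.67
position: [0.5107, -0.2399, 0.0526]
tool_rot: [-1.93, -2.477, 0.0]
force: [-0.5, 0.2, -0.2]
grip_width: 0.686
gripper_force: 43.4
```

Emit:
{"op": "send_rows", "data": {
  "motion": [
    [-1,0,0,-0.15,0,0,0],
    [-1,0,0,0,0,0,0],
    [0.8,0,0,0,0,0,0],
    [0.8,0,0,0,0,0,0],
    [0.8,0,0,0,0,0,0],
    [0.8,0,0,0,0,0,0]
  ]
}}

```text
time: 7.17
position: [0.5112, -0.2407, 0.0506]
tool_rot: [1.932, 2.477, 0.0]
force: [-0.5, 0.4, -0.1]
grip_width: 0.898
gripper_force: 0.0
```

Emit:
{"op": "send_rows", "data": {
  "motion": [
    [0.8,0,0,0.5,0,0,0],
    [0.8,0,0,1,0,0,0],
    [0.8,0,0,1,0,0,0],
    [0.8,0,0,1,0,0,0],
    [0.2,0,0,1,0,0,0],
    [0.2,0,0.5,1,0,0,0],
    [0.2,0,1,1,0,0,0],
    [0.2,0,1,0,0,0,0]
  ]
}}

```text
time: 7.83
position: [0.5122, -0.1911, 0.1845]
tool_rot: [1.93, 2.472, 0.001]
force: [0.5, 0.3, -0.1]
grip_width: 0.602
gripper_force: 0.0
```

Emit:
{"op": "send_rows", "data": {
  "motion": [
    [0.3,-0.12,0.9,0,0,0,0],
    [0.3,-0.12,0.9,0,0,0,0],
    [0.3,-0.12,0.9,0,0,0,0],
    [0.3,-0.12,0.9,0,0,0,0],
    [0.3,-0.12,0.9,0,0,0,0],
    [0.3,-0.12,0.9,0,0,0,0],
    [0.3,-0.1,0.9,-0.5,0,0,0],
    [0.3,0,0,-1,0,0,0]
  ]
}}

```text
time: 8.5
position: [0.4952, -0.0625, 0.1525]
tool_rot: [1.928, 2.476, 0.003]
force: [1.5, -1.0, 0.8]
grip_width: 0.651
gripper_force: 0.0
```

```bash
python3 - <<'E'
from m import *
print(manip.get_obs()['position'],manip.get_obs()['grip_width'])
t=T['image'][180:290,390:520]; s=S['image'][130:270,310:460]
cv2.imwrite('pics/c.png',np.hstack([cv2.resize(t,(390,360)),cv2.resize(s,(400,360))]))
E
```

```text
[ 0.49347476 -0.0637097   0.14927323] 0.6503317052743354
```

View pics/c.png

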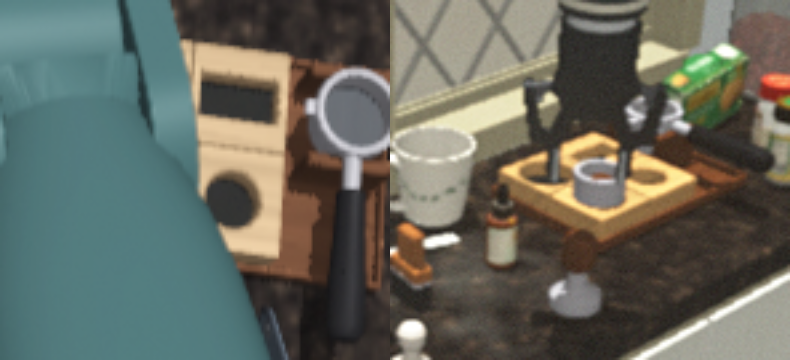

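The ring sits flat on the post block at (600,183). Next I'll grip the tamper knob.

Emit:
{"op": "send_rows", "data": {
  "motion": [
    [0.3,0.08,0,-1,0,0,0],
    [0.3,0,0,-1,0,0,0],
    [0.3,0,0,-1,0,0,0],
    [0.3,0,0,-0.9,0,0,0],
    [0.3,0,0,-0.7,0,0,0],
    [0.3,0,0,-0.4,0,0,0],
    [-1,0,0,0,0,0,0],
    [-1,0,0,0,0,0,0]
  ],
  "newtons": 60
}}

```text
time: 9.27
position: [0.4965, -0.065, 0.0511]
tool_rot: [1.932, 2.477, -0.0]
force: [-1.9, -0.7, 0.8]
grip_width: 0.397
gripper_force: 59.7
```

Emit:
{"op": "send_rows", "data": {
  "motion": [
    [-1,0,0,0,0,0,0],
    [-1,0,0,0,0,0,0],
    [-1,0,0,0,0,0,0],
    [-1,0,0,0,0,0,0]
  ]
}}

```text
time: 9.6
position: [0.4967, -0.0648, 0.051]
tool_rot: [1.931, 2.476, 0.001]
force: [-1.0, -0.8, 6.6]
grip_width: 0.398
gripper_force: 60.6
```

Emit:
{"op": "send_rows", "data": {
  "motion": [
    [-1,0,0,0.5,0,0,0],
    [-1,0,0,1,0,0,0],
    [-1,0,0,1,0,0,0],
    [-1,0,0,1,0,0,0],
    [-1,0,0,1,0,0,0],
    [-1,0,0,1,0,0,0],
    [-1,0,0,1,0,0,0],
    [-1,0,0,0.5,0,0,0]
  ]
}}

```text
time: 10.27
position: [0.4967, -0.0647, 0.1926]
tool_rot: [1.931, 2.476, 0.001]
force: [1.3, -0.0, -1.9]
grip_width: 0.39
gripper_force: 60.4
```

Emit:
{"op": "send_rows", "data": {
  "motion": [
    [-1,0.38,-0.97,0,0,0,0],
    [-1,0.38,-0.97,0,0,0,0],
    [-1,0.38,-0.97,0,0,0,0],
    [-1,0.38,-0.97,0,0,0,0],
    [-1,0.38,-0.97,0,0,0,0],
    [-1,0.38,-0.97,0,0,0,0],
    [-1,0.38,-0.97,0,0,0,0],
    [-1,0.38,-0.97,0,0,0,0]
  ]
}}

```text
time: 10.93
position: [0.5572, -0.2207, 0.1903]
tool_rot: [-1.932, -2.477, -0.0]
force: [0.1, 0.7, -1.8]
grip_width: 0.396
gripper_force: 60.4
```

Emit:
{"op": "send_rows", "data": {
  "motion": [
    [-1,0.38,-0.97,0,0,0,0],
    [-1,0.38,-0.97,0,0,0,0],
    [-1,0.38,-0.97,0,0,0,0],
    [-1,0,-0.1,-0.5,0,0,0],
    [-1,0,0,-0.5,0,0,0],
    [-1,0,0,0,0,0,0]
  ]
}}

```text
time: 11.43
position: [0.5787, -0.279, 0.1678]
tool_rot: [-1.93, -2.474, 0.0]
force: [-0.0, 0.4, -2.7]
grip_width: 0.397
gripper_force: 60.3
```

```bash
python3 - <<'E'
from m import *
print(manip.get_obs()['position'],manip.get_obs()['grip_width'])
t=T['image'][180:290,390:520]; s=S['image'][130:250,310:440]
cv2.imwrite('pics/d.png',np.hstack([cv2.resize(t,(390,360)),cv2.resize(s,(390,360))]))
E
```

```text
[ 0.57925932 -0.27890413  0.1698855 ] 0.3997860041132999
```

View pics/d.png

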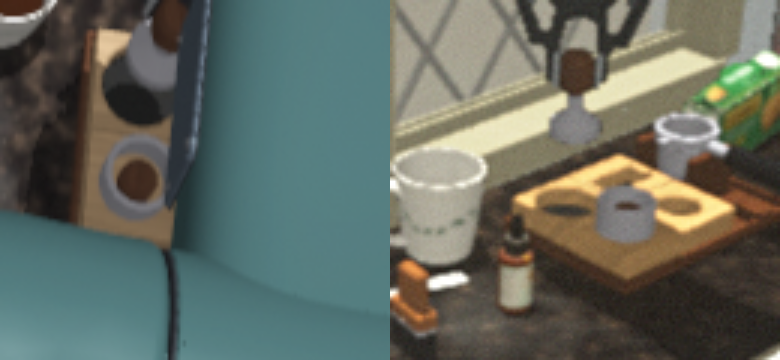

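The tamper hangs upright and the ring is round the post. Lowering into the wide well.

Emit:
{"op": "send_rows", "data": {
  "motion": [
    [-1,0.1,-0.15,-0.8,0,0,0],
    [-1,0,0,-0.9,0,0,0],
    [-1,0,0,-0.9,0,0,0],
    [-1,0,0,-0.9,0,0,0],
    [-1,0,0,-0.7,0,0,0],
    [-1,0,0,-0.4,0,0,0],
    [-1,0,0,-0.2,0,0,0],
    [-1,0,0,0,0,0,0]
  ]
}}

```text
time: 12.2
position: [0.5817, -0.2825, 0.0743]
tool_rot: [-1.931, -2.477, -0.0]
force: [0.3, -0.3, -2.0]
grip_width: 0.396
gripper_force: 60.3
```

Emit:
{"op": "send_rows", "data": {
  "motion": [
    [-1,0,0,-0.1,0,0,0],
    [-1,0,0,0,0,0,0]
  ]
}}

```text
time: 12.37
position: [0.5822, -0.2831, 0.0729]
tool_rot: [1.931, 2.477, 0.0]
force: [-0.3, -0.3, -2.1]
grip_width: 0.396
gripper_force: 60.3
```

Emit:
{"op": "send_rows", "data": {
  "motion": [
    [-1,0,0,-0.1,0,0,0],
    [-1,0,0,-0.05,0,0,0],
    [-1,0,0,0,0,0,0],
    [0.3,0,0,0,0,0,0],
    [0.3,0,0,0,0,0,0],
    [0.3,0,0,0,0,0,0],
    [0.3,0,0,0,0,0,0],
    [0.3,0,0,0,0,0,0]
  ]
}}

```text
time: 13.03
position: [0.5819, -0.283, 0.0694]
tool_rot: [1.932, 2.477, 0.0]
force: [0.1, -0.2, -0.4]
grip_width: 0.65
gripper_force: 0.0
```

Emit:
{"op": "send_rows", "data": {
  "motion": [
    [0.3,0,0,0.5,0,0,0],
    [0.3,0,0,1,0,0,0],
    [0.3,0,0,1,0,0,0],
    [0.3,0,0,1,0,0,0],
    [0.3,0,0,1,0,0,0],
    [0.3,0,0,1,0,0,0],
    [0.3,0,0.5,0.5,0,0,0],
    [0.3,0.3,1,0,0,0,0]
  ]
}}

```text
time: 13.7
position: [0.5881, -0.2541, 0.192]
tool_rot: [1.932, 2.472, 0.0]
force: [0.1, -0.1, -0.3]
grip_width: 0.65
gripper_force: 0.0
```

Emit:
{"op": "send_rows", "data": {
  "motion": [
    [0.3,0.3,1,0,0,0,0],
    [0.3,0.3,1,0,0,0,0],
    [0.3,0.3,1,0,0,0,0],
    [0.3,0.3,1,0,0,0,0],
    [0.3,0.3,1,0,0,0,0],
    [0.3,0.3,1,0,0,0,0],
    [0.3,0.3,1,0,0,0,0],
    [0.3,0.3,1,0,0,0,0]
  ],
  "newtons": 40
}}

```text
time: 14.37
position: [0.6357, -0.0912, 0.1894]
tool_rot: [-1.932, -2.477, -0.0]
force: [0.2, 0.2, 0.6]
grip_width: 0.651
gripper_force: 0.0
```

Emit:
{"op": "send_rows", "data": {
  "motion": [
    [0.3,0.3,1,0,0,0,0],
    [0.3,0.3,1,0,0,0,0],
    [0.3,0.3,1,0,0,0,0],
    [0.3,0.3,1,0,0,0,0],
    [0.3,0.3,1,0,0,0,0],
    [0.3,0.3,1,0,0,0,0],
    [0.3,0.2,1,0,0,0,0],
    [0.3,0,0,0,0,0,0]
  ]
}}

```text
time: 15.03
position: [0.6758, 0.0509, 0.1891]
tool_rot: [-1.928, -2.479, -0.001]
force: [0.5, 0.4, 0.5]
grip_width: 0.649
gripper_force: 0.0
```

```bash
python3 - <<'E'
from m import *
print(manip.get_obs()['position'],manip.get_obs()['grip_width'])
t=T['image'][180:290,390:520]; s=S['image'][160:300,265:405]
cv2.imwrite('pics/e.png',np.hstack([cv2.resize(t,(390,360)),cv2.resize(s,(400,360))]))
E
```

```text
[0.67549787 0.0480216  0.18924075] 0.6501864701540171
```

View pics/e.png

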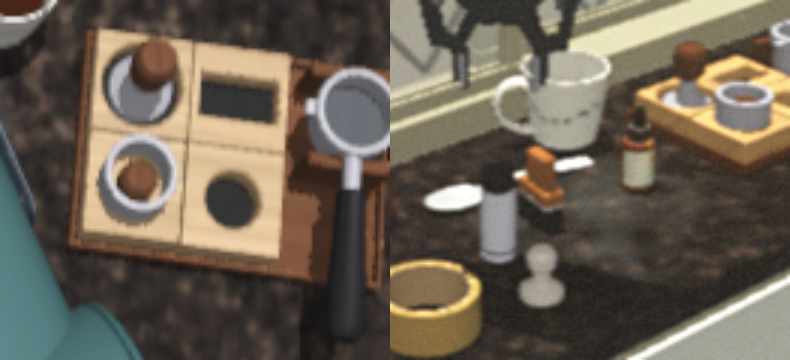

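The tamper stands in the wide well at (140,85) and the ring is concentric with the post at (137,178). The gripper is above the tube, so I'll shift 5 mm in y and descend.

Emit:
{"op": "send_rows", "data": {
  "motion": [
    [0.3,0.08,0.27,-0.5,0,0,0],
    [0.3,0,0,-1,0,0,0],
    [0.3,0,0,-1,0,0,0],
    [0.3,0,0,-1,0,0,0],
    [0.3,0,0,-1,0,0,0],
    [0.3,0,0,-1,0,0,0],
    [0.3,0,0,-0.8,0,0,0],
    [0.3,0,0,-0.3,0,0,0]
  ]
}}

```text
time: 15.8
position: [0.6758, 0.0519, 0.0543]
tool_rot: [-1.931, -2.474, 0.003]
force: [0.3, -0.6, -1.4]
grip_width: 0.65
gripper_force: 0.0
```

Emit:
{"op": "send_rows", "data": {
  "motion": [
    [0.3,0,0,0,0,0,0],
    [-1,0,0,0,0,0,0],
    [-1,0,0,0,0,0,0],
    [-1,0,0,0,0,0,0],
    [-1,0,0,0,0,0,0],
    [-1,0,0,0,0,0,0]
  ]
}}

```text
time: 16.3
position: [0.678, 0.0523, 0.0585]
tool_rot: [1.931, 2.476, 0.002]
force: [-0.9, 0.0, 6.6]
grip_width: 0.366
gripper_force: 40.1
```

Emit:
{"op": "send_rows", "data": {
  "motion": [
    [-1,0,0,0.5,0,0,0],
    [-1,0,0,1,0,0,0],
    [-1,0,0,1,0,0,0],
    [-1,0,0,1,0,0,0],
    [-1,0,0,1,0,0,0],
    [-1,0,0,1,0,0,0],
    [-1,0,0,1,0,0,0],
    [-1,0,0,0.8,0,0,0]
  ]
}}

```text
time: 16.97
position: [0.6775, 0.0525, 0.2059]
tool_rot: [1.931, 2.476, 0.002]
force: [0.7, -0.2, -1.5]
grip_width: 0.365
gripper_force: 39.8
```

Emit:
{"op": "send_rows", "data": {
  "motion": [
    [-1,-0.58,-1,0,0,0,0],
    [-1,-0.58,-1,0,0,0,0],
    [-1,-0.58,-1,0,0,0,0],
    [-1,-0.58,-1,0,0,0,0],
    [-1,-0.58,-1,0,0,0,0],
    [-1,-0.58,-1,0,0,0,0],
    [-1,-0.58,-1,0,0,0,0],
    [-1,-0.58,-1,0,0,0,0]
  ]
}}

```text
time: 17.63
position: [0.5839, -0.1084, 0.2042]
tool_rot: [1.931, 2.477, 0.0]
force: [0.2, -0.3, -0.3]
grip_width: 0.368
gripper_force: 40.0
```

Emit:
{"op": "send_rows", "data": {
  "motion": [
    [-1,-0.58,-1,0,0,0,0],
    [-1,-0.58,-1,0,0,0,0],
    [-1,-0.58,-1,0,0,0,0],
    [-1,-0.58,-1,0,0,0,0],
    [-1,-0.58,-1,0,0,0,0],
    [-1,-0.58,-1,0,0,0,0],
    [-1,-0.58,-1,0,0,0,0],
    [-1,-0.58,-1,0,0,0,0]
  ]
}}

```text
time: 18.3
position: [0.4912, -0.2684, 0.2042]
tool_rot: [1.931, 2.477, 0.0]
force: [0.2, 0.1, -1.7]
grip_width: 0.367
gripper_force: 40.0
```

Emit:
{"op": "send_rows", "data": {
  "motion": [
    [-1,-0.58,-1,0,0,0,0],
    [-1,-0.58,-1,0,0,0,0],
    [-1,0,0,0,0,0,0]
  ]
}}

```text
time: 18.55
position: [0.4671, -0.3104, 0.2041]
tool_rot: [1.935, 2.474, -0.001]
force: [0.1, 0.2, -2.0]
grip_width: 0.364
gripper_force: 40.0
```

Emit:
{"op": "send_rows", "data": {
  "motion": [
    [-1,0.08,0,-0.8,0,0,0],
    [-1,0,0,-1,0,0,0],
    [-1,0,0,-1,0,0,0],
    [-1,0,0,-1,0,0,0],
    [-1,0,0,-0.8,0,0,0],
    [-1,0,0,-0.6,0,0,0],
    [-1,0,0,-0.5,0,0,0],
    [-1,0,0,-0.3,0,0,0]
  ]
}}

```text
time: 19.22
position: [0.4703, -0.3075, 0.0829]
tool_rot: [-1.932, -2.477, 0.0]
force: [0.2, -0.3, 0.1]
grip_width: 0.366
gripper_force: 40.8
```

Emit:
{"op": "send_rows", "data": {
  "motion": [
    [-1,0,0,-0.2,0,0,0],
    [-1,0,0,-0.1,0,0,0],
    [-1,0,0,0,0,0,0]
  ]
}}

```text
time: 19.47
position: [0.4703, -0.3076, 0.0774]
tool_rot: [1.932, 2.477, 0.0]
force: [-0.0, -0.3, -0.7]
grip_width: 0.365
gripper_force: 40.8
```

Emit:
{"op": "send_rows", "data": {
  "motion": [
    [-1,-0.05,-0.15,0,0,0,0],
    [-1,0,0,-0.05,0,0,0],
    [0.2,0,0,0,0,0,0],
    [0.2,0,0,0,0,0,0],
    [0.2,0,0,0,0,0,0],
    [0.2,0,0,0,0,0,0]
  ]
}}

```text
time: 19.97
position: [0.4693, -0.3106, 0.0764]
tool_rot: [1.932, 2.477, 0.0]
force: [0.2, -0.6, 0.6]
grip_width: 0.599
gripper_force: 0.0
```

Emit:
{"op": "send_rows", "data": {
  "motion": [
    [0.2,0,0,0.5,0,0,0],
    [0.2,0,0,1,0,0,0],
    [0.2,0,0,1,0,0,0],
    [0.2,0,0,1,0,0,0],
    [0.2,0,0,1,0,0,0],
    [0.2,0,0,1,0,0,0],
    [0.2,0,0,1,0,0,0],
    [0.2,0,0,0,0,0,0]
  ]
}}

```text
time: 20.63
position: [0.4702, -0.3114, 0.2107]
tool_rot: [1.929, 2.473, -0.001]
force: [0.4, -0.9, 0.7]
grip_width: 0.606
gripper_force: 0.0
```

Emit:
{"op": "send_rows", "data": {
  "motion": [
    [0.2,0.63,0.98,0,0,0,0.0276],
    [0.2,0.63,0.98,0,0,0,0.0276],
    [0.2,0.63,0.98,0,0,0,0.0276],
    [0.2,0.63,0.98,0,0,0,0.0276],
    [0.2,0.63,0.98,0,0,0,0.0276],
    [0.2,0.63,0.98,0,0,0,0.0276],
    [0.2,0.63,0.98,0,0,0,0.0276],
    [0.2,0.63,0.98,0,0,0,0.0276]
  ]
}}

```text
time: 21.3
position: [0.5704, -0.1526, 0.2067]
tool_rot: [1.472, 2.775, 0.0]
force: [0.2, -0.1, 0.7]
grip_width: 0.598
gripper_force: 0.0
```

Emit:
{"op": "send_rows", "data": {
  "motion": [
    [0.2,0.63,0.98,0,0,0,0.0276],
    [0.2,0.63,0.98,0,0,0,0.0276],
    [0.2,0.63,0.98,0,0,0,0.0276],
    [0.2,0.63,0.98,0,0,0,0.0276],
    [0.2,0.63,0.98,0,0,0,0.0276],
    [0.2,0.63,0.98,0,0,0,0.0276],
    [0.2,0.63,0.98,0,0,0,0.0276],
    [0.2,0,0,-1,0,0,0]
  ]
}}

```text
time: 21.97
position: [0.6611, -0.0136, 0.189]
tool_rot: [1.03, 2.963, 0.003]
force: [1.7, -0.6, 0.1]
grip_width: 0.603
gripper_force: 0.0
```

Emit:
{"op": "send_rows", "data": {
  "motion": [
    [0.2,0,0,-1,0,0,0],
    [0.2,0,0,-1,0,0,0],
    [0.2,0,0,-1,0,0,0],
    [0.2,0,0,0,0,0,0]
  ]
}}

```text
time: 22.3
position: [0.6565, -0.0162, 0.123]
tool_rot: [-1.038, -2.96, 0.001]
force: [-0.2, -0.6, -0.4]
grip_width: 0.595
gripper_force: 0.0
```

```bash
python3 - <<'E'
from m import *
print(manip.get_obs()['position'],manip.get_obs()['tool_rot'])
t=T['image'][180:290,390:520]; s=S['image'][180:260,285:365]
cv2.imwrite('pics/f.png',np.hstack([cv2.resize(t,(390,360)),cv2.resize(s,(400,360))]))
E
```

```text
[ 0.65799564 -0.01652612  0.12669085] [-1.03908609e+00 -2.96395607e+00  1.67646685e-04]
```

View pics/f.png

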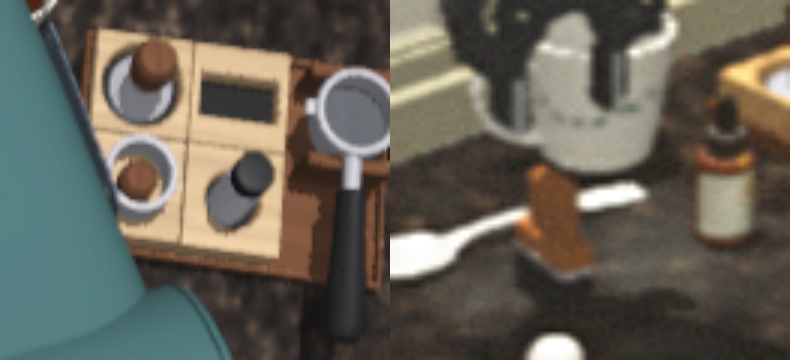

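The tube is in the narrow well, and the fingers are aligned with the brush's thin axis. Descending on the handle.

Emit:
{"op": "send_rows", "data": {
  "motion": [
    [0.2,0.05,-0.1,-0.8,0,0,0],
    [0.2,0,0,-0.9,0,0,0],
    [0.2,0,0,-0.9,0,0,0],
    [0.2,0,0,-0.8,0,0,0],
    [0.2,0,0,-0.4,0,0,0],
    [0.2,0,0,0,0,0,0],
    [-1,0,0,0,0,0,0],
    [-1,0,0,0,0,0,0]
  ]
}}

```text
time: 23.07
position: [0.6601, -0.0187, 0.0518]
tool_rot: [1.039, 2.963, 0.001]
force: [0.2, 0.3, -0.3]
grip_width: 0.324
gripper_force: 0.0
```

Emit:
{"op": "send_rows", "data": {
  "motion": [
    [-1,0,0,0,0,0,0],
    [-1,0,0,0,0,0,0],
    [-1,0,0,0,0,0,0],
    [-1,0,0,0,0,0,0]
  ]
}}

```text
time: 23.4
position: [0.6599, -0.0187, 0.0516]
tool_rot: [1.039, 2.963, 0.001]
force: [-0.9, 0.6, 6.2]
grip_width: 0.181
gripper_force: 43.4
```

Emit:
{"op": "send_rows", "data": {
  "motion": [
    [-1,0,0,0.5,0,0,0],
    [-1,0,0,1,0,0,0],
    [-1,0,0,1,0,0,0],
    [-1,0,0,1,0,0,0],
    [-1,0,0,1,0,0,0],
    [-1,0,0,1,0,0,0],
    [-1,0,0,1,0,0,0],
    [-1,0,0,1,0,0,0]
  ]
}}

```text
time: 24.07
position: [0.659, -0.0186, 0.2023]
tool_rot: [1.039, 2.964, 0.0]
force: [0.1, 0.0, -1.4]
grip_width: 0.181
gripper_force: 42.3
```

Emit:
{"op": "send_rows", "data": {
  "motion": [
    [-1,-0.35,-0.98,0,0,0,-0.0537],
    [-1,-0.35,-0.98,0,0,0,-0.0537],
    [-1,-0.35,-0.98,0,0,0,-0.0537],
    [-1,-0.35,-0.98,0,0,0,-0.0537],
    [-1,-0.35,-0.98,0,0,0,-0.0537],
    [-1,-0.35,-0.98,0,0,0,-0.0537],
    [-1,-0.35,-0.98,0,0,0,-0.0537],
    [-1,-0.35,-0.98,0,0,0,-0.0537]
  ]
}}

```text
time: 24.73
position: [0.6027, -0.1763, 0.2013]
tool_rot: [1.967, 2.449, 0.0]
force: [0.1, -0.3, -0.8]
grip_width: 0.179
gripper_force: 42.3
```

Emit:
{"op": "send_rows", "data": {
  "motion": [
    [-1,-0.35,-0.98,0,0,0,-0.0537],
    [-1,-0.35,-0.98,0,0,0,-0.0537],
    [-1,-0.35,-0.98,0,0,0,-0.0537],
    [-1,-0.35,-0.98,0,0,0,-0.0537],
    [-1,-0.35,-0.98,0,0,0,-0.0537],
    [-1,-0.35,-0.98,0,0,0,-0.0537],
    [-1,-0.35,-0.98,0,0,0,-0.0537],
    [-1,-0.35,-0.98,0,0,0,-0.0537]
  ]
}}

```text
time: 25.4
position: [0.5467, -0.3331, 0.2013]
tool_rot: [2.667, 1.66, 0.0]
force: [0.7, -0.8, -0.8]
grip_width: 0.179
gripper_force: 42.3
```

Emit:
{"op": "send_rows", "data": {
  "motion": [
    [-1,-0.35,-0.98,0,0,0,-0.0537],
    [-1,0,0,-0.5,0,0,0],
    [-1,0,0,0,0,0,0]
  ]
}}

```text
time: 25.65
position: [0.5394, -0.3525, 0.1897]
tool_rot: [-2.732, -1.549, 0.001]
force: [-0.7, -0.6, -2.3]
grip_width: 0.181
gripper_force: 42.3
```

```bash
python3 - <<'E'
from m import *
print(manip.get_obs()['position'],manip.get_obs()['tool_rot'])
t=T['image'][180:290,390:520]; s=S['image'][130:250,310:440]
cv2.imwrite('pics/g.png',np.hstack([cv2.resize(t,(390,360)),cv2.resize(s,(390,360))]))
E
```

```text
[ 0.54010947 -0.35144688  0.19081541] [-2.73078008e+00 -1.55249547e+00  2.88980777e-06]
```

View pics/g.png

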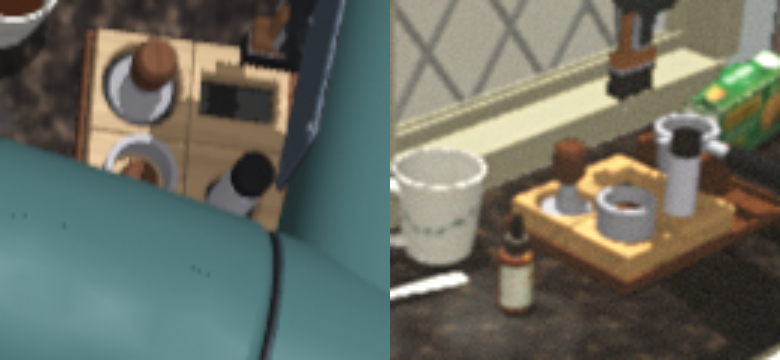

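The brush is held upright and squared to the slot, so I'll lower it.

Emit:
{"op": "send_rows", "data": {
  "motion": [
    [-1,0,-0.05,-0.8,0,0,0],
    [-1,0,0,-1,0,0,0],
    [-1,0,0,-1,0,0,0],
    [-1,0,0,-0.9,0,0,0],
    [-1,0,0,-0.6,0,0,0],
    [-1,0,0,-0.4,0,0,0],
    [-1,0,0,-0.3,0,0,0],
    [-1,0,0,-0.3,0,0,0]
  ]
}}

```text
time: 26.42
position: [0.5407, -0.3526, 0.0847]
tool_rot: [2.73, 1.552, 0.001]
force: [-0.2, -0.4, -0.3]
grip_width: 0.178
gripper_force: 42.4
```

Emit:
{"op": "send_rows", "data": {
  "motion": [
    [-1,0,0,-0.3,0,0,0],
    [-1,0,0,-0.2,0,0,0],
    [-1,0,0,-0.1,0,0,0],
    [-1,0,0,0,0,0,0]
  ]
}}

```text
time: 26.75
position: [0.5402, -0.3527, 0.0721]
tool_rot: [-2.731, -1.552, 0.0]
force: [-0.3, -0.2, -1.1]
grip_width: 0.185
gripper_force: 42.4
```

Emit:
{"op": "send_rows", "data": {
  "motion": [
    [-1,0,0,-0.1,0,0,0],
    [-1,0,0,0,0,0,0],
    [0,0,0,0,0,0,0],
    [0,0,0,0,0,0,0],
    [0,0,0,0,0,0,0],
    [0,0,0,0,0,0,0]
  ]
}}

```text
time: 27.25
position: [0.5403, -0.3529, 0.0704]
tool_rot: [2.731, 1.552, 0.0]
force: [-0.3, 0.1, 0.2]
grip_width: 0.497
gripper_force: 0.0
```

Emit:
{"op": "send_rows", "data": {
  "motion": [
    [0,0,0,0.5,0,0,0],
    [0,0,0,1,0,0,0],
    [0,0,0,1,0,0,0],
    [0,0,0,1,0,0,0],
    [0,0,0,1,0,0,0],
    [0,0,0,1,0,0,0],
    [0,0,0,1,0,0,0],
    [0,0,0,1,0,0,0]
  ]
}}

```text
time: 27.92
position: [0.5401, -0.3527, 0.2223]
tool_rot: [2.731, 1.551, 0.0]
force: [-0.4, 0.1, 0.0]
grip_width: 0.5
gripper_force: 0.0
```

Emit:
{"op": "send_rows", "data": {
  "motion": [
    [0,-1,0,0,0,0,0],
    [0,-1,0,0,0,0,0],
    [0,-1,0,0,0,0,0],
    [0,-1,0,0,0,0,0],
    [0,-1,0,0,0,0,0],
    [0,-1,0,0,0,0,0],
    [0,-1,0,0,0,0,0],
    [0,-1,0,0,0,0,0]
  ]
}}

```text
time: 28.58
position: [0.3793, -0.3526, 0.2211]
tool_rot: [2.731, 1.551, 0.0]
force: [0.6, 0.5, 1.0]
grip_width: 0.5
gripper_force: 0.0
```

Emit:
{"op": "send_rows", "data": {
  "motion": [
    [0,-1,-1,0,0,0,0],
    [0,-1,-1,0,0,0,0],
    [0,-1,-1,0,0,0,0],
    [0,-1,-1,0,0,0,0],
    [0,-1,-1,0,0,0,0],
    [0,-1,-1,0,0,0,0],
    [0,-1,-1,0,0,0,0],
    [0,0,0,0,0,0,0]
  ]
}}

```text
time: 29.25
position: [0.2374, -0.4957, 0.2208]
tool_rot: [2.733, 1.547, -0.002]
force: [-0.5, 0.7, 0.1]
grip_width: 0.498
gripper_force: 0.0
```

```bash
python3 - <<'E'
from m import *
t=T['image'][180:290,390:520]; s=S['image'][130:250,310:440]
cv2.imwrite('pics/k.png',np.hstack([cv2.resize(t,(390,360)),cv2.resize(s,(390,360))]))
E
```

```text
(no output)
```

View pics/k.png

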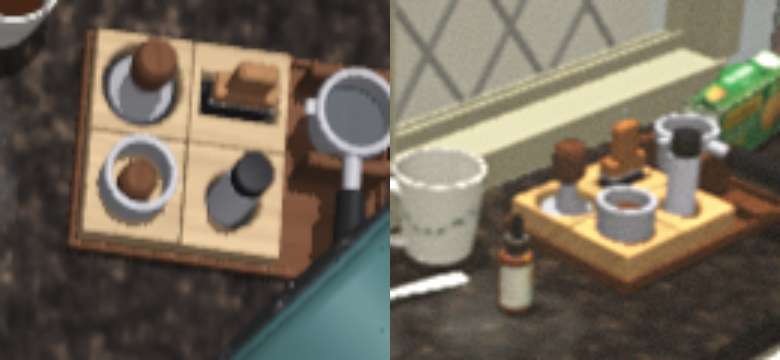

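All four tools sit upright in their inserts. I'll check the numbers quickly, then hand in.

```bash
python3 - <<'E'
from h import *
T=cam('top'); f=lambda x,y:(390+x/3,180+y*110/360)
for n,p,z,g in (('tamper',(153,65),.086,(.5817,-.2824)),('ring',(140,175),.074,(.5112,-.2405)),('tube',(253,173),.123,(.4693,-.311)),('brush',(254,78),.104,(.5398,-.3529))):
    q=ray(T,*f(*p),z)[:2]; print(n,np.round(q,4),'err mm',np.round((q-g)*1000,1))
E
```

```text
tamper [ 0.5802 -0.2825] err mm [-1.5 -0.1]
ring [ 0.5093 -0.2392] err mm [-1.9  1.3]
tube [ 0.4678 -0.3063] err mm [-1.5  4.7]
brush [ 0.5355 -0.3468] err mm [-4.3  6.1]
```

```bash
python3 -c "
from bench import manip
print(manip.close_job())"
```

```text
the job is handed in; nothing more can be done
None
```

All four tools are in their inserts, upright in the last pictures; the arm never touched the small tamper or the dropper bottle, and I handed the job in at about 29 s, with no verdict returned.

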